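# Slide the miniature case up onto the heat-guard board

## Task

The radiator under the shelf is getting hot: push the aluminium miniature case up the ramp of the heat-guard board until the whole case stands flat on the level cork deck, roughly square to the board, and leave it there. Slide it up, do not lift it through the air, and leave the black case where it is.

Things in the scene. Friction and masses are not known exactly. Their poses are not given: they have to be found in the camera images.
- alu_case: Bare aluminium carry case for miniatures: a closed box with dark corners, 90 mm along its x, 100 along y, 40 tall, 0.25 to 0.5 kg, loose on the shelf before the ramp, too wide to grip. Origin: centre of its underside; x points up the ramp to within 6 degrees. Rear face, the one to push: 45 mm from the origin towards -x. A few newtons slide it.
- black_case: Black plastic case of the same shape and size, loose, beside the aluminium one in front of the same ramp (the two swap sides from start to start; about 50 mm of clear space between them). Origin: centre of its underside. Not to be moved.
- board: Heat-guard board fixed on the shelf, 300 mm wide along y. Origin: middle of the ramp's foot, at z = 0; x points level, the way up. Pale wooden ramp from height 0 at x = 0 to 18 mm at x = 110 mm; level brown cork deck, 18 mm high, from x = 110 to 260 mm. No rims, stops or step at the foot. The two cases stand 20 to 45 mm before the foot, at y about +75 and -75 mm.
Mind the look-alikes: they are no part of the job. Of the things that look like the alu_case, take the one that is farthest to the robot's right at the start.

How it is judged:
By the outcome, as a careful person would: the job done as asked, in the order asked, and still so for the second after the job is handed in, with the robot touching nothing.
It also fails if it takes over 34 s, if anything falls off the work surface, if the arm or the gripper's body presses on something with over 40 N, if the wrist force passes 120 N, or if a joint passes its speed limit or range.

## Robot

A 6-joint arm with a two-finger parallel gripper is mounted at the origin on the work surface. World frame = base frame: x ahead of the robot, y to its left, z up, the work surface at z = 0. Lengths are in m, angles in rad, forces in N, time in s.
With the tool pointing down it reaches from about 0.425 to 0.95 m from the base axis. Payload 3.5 kg.
Tool frame: the origin (TCP) lies between the finger pads; the fingertips stand 25 mm ahead of it and the grasp point (between the pads) lies 6 mm ahead of it (ctrl.finger_overhang is the distance from the TCP to the fingertips, in m); x points along the fingers, y is the direction in which the jaws open and shut, and the axes are right-handed (so a half turn about x gives the same grasp; the last joint's range is limited). The gripper opens to 85 mm and grips with 20 to 120 N. Pads are 22 mm wide; open, the fingers measure 114 mm over their backs; the gripper's body (76 mm by 85 mm) begins 54 mm behind the grasp point. The pads swing forward as they close: fully open they stand 13 mm farther back than shut.
Start: joints at [1.094, 0.286, 1.577, -0, 1.279, -0.15], TCP at [0.217, 0.639, 0.256] pointing down, gripper open.
Joint ranges: [-2.77, 2.77], [-0.9, 2.22], [0.21, 2.48], [-1.53, 4.67], [0.24, 2.81], [-2.84, 2.84]. Speed limits (rad/s): [2.79, 2.79, 3.14, 3.14, 3.14, 3.14].

## Interface

Orientations are given as a unit quaternion [x, y, z, w].
In Python, from plant import ctrl gives the robot as it stands.
- The arm moves only by the tool play_rows, never from a script. Its argument "targets" is a list of rows, each an object with "delta_pos": the shift along the world's x, y, z normalised to -1 to 1, where 1 is 1000 mm, a list of three; "delta_rot": the turn, a rotation vector about the world's x, y, z normalised to -1 to 1, where 1 is pi rad, a list of three; "claw": the finger opening in mm, from 0 to 85.4. In form: [{"delta_pos": [tx, ty, tz], "delta_rot": [wx, wy, wz], "claw": claw}, ...]. A call has 1 to 20 rows; each row is the pose to reach, as a shift and turn from the pose measured when the call began, turning the shorter way round; what a row does not reach only later rows make up. A row lasts 1/12 s, in which the tool goes at most 41.7 mm and 7.16 degrees, less where a joint would pass 70% of its speed; a pose out of reach is approached as far as the arm can. A call with a number of a shift or a turn outside -1 to 1 is refused whole. A call with a gripper value outside its range is refused whole. The fingers move at their own pace and stop on an object; "newtons" is the grip in N (left out, the last holds). Time passes only in rows, so rows that repeat a pose let the fingers close. It gives the time, the measured TCP pose, the force and the opening at its end, in the units of the state.
- ctrl.get_state(): the state, without advancing time (a new reading comes with each control period).
- ctrl.read_camera(name): name is "scene" or "top" or "wrist"; returns the picture (420x560x3 uint8, blue, green, red); there is no depth.
- ctrl.calibration(name): a dict with "fx", "fy", "cx", "cy" (pixels), "camera_from_world" (4x4, takes a point from world to camera coordinates). Camera axes: x right, y down, z forward; pixel columns grow to the right and rows downward; lengths in m; the calibration is good to about 2 mm. The wrist camera is an equidistant fisheye: a pixel r from the principal point sees the ray r / f radians off the axis. A picture is of the moment at which its call begins: read the wrist's pose just before it. calibration takes no time and is no camera call; for the wrist camera it gives the pose at the moment of the call.
- ctrl.sign_off(): hands the job in, once; it reports no verdict.
The state is a dict: "time": time; "qpos": joint angles; "dq": joint speeds; "joint_efforts": joint torques, N m; "eef_pos": TCP position; "tcp_rot": TCP orientation; "contact_force": force on the tool from outside, world axes, zero at the start; "wrist_torque": the same for the moment, N m; "opening": opening from 0.0 (shut) to 1.0 (fully open).
Only numpy, scipy, OpenCV 4.12 (cv2) and the standard library are available. Lean on these libraries where they do the work, as an engineer would, in place of code of your own. Each camera call takes 0.05 s, during which the arm holds its last target. There are 200 camera calls.

## Working session

There is one attempt and no reset: what is moved stays moved. The work goes in short steps, Python scripts to look and compute and a tool call to move; the robot and the scene stay as the last step left them, time stands still between calls to the robot, and variables do not carry over. Pictures are saved under pics/ and viewed, about 8 in all and at most 12, crops included, and the job is handed in when it is done.

Besides the shell and the picture viewer there is one more tool, called as name(argument=value, ...) on one line, values as JSON. play_rows: Moves the arm, as the interface text tells. Its arguments: {"type":"object","properties":{"targets":{"type":"array"},"newtons":{"type":"number"}},"required":["targets"]}

```bash
mkdir -p pics
python3 - <<'E'
from plant import ctrl
import cv2,numpy as np
a=ctrl.read_camera("scene");b=ctrl.read_camera("top")
cv2.imwrite("pics/s1.png",a);cv2.imwrite("pics/t1.png",b)
for n in("scene","top"):
    c=ctrl.calibration(n);print(n,c["fx"],c["cx"],c["cy"],np.round(c["camera_from_world"],3).tolist())
s=ctrl.get_state();print(s["time"],s["eef_pos"],s["tcp_rot"],ctrl.finger_overhang)
E
```

```text
scene 415.99394462040505 279.17003992979073 209.80883429359181 [[0.579, 0.815, 0.002, -0.3], [0.694, -0.492, -0.525, -0.304], [-0.427, 0.306, -0.851, 1.002], [0.0, 0.0, 0.0, 1.0]]
top 545.9529047256977 280.83809630734953 207.3959071134687 [[0.012, -1.0, 0.016, 0.045], [-0.998, -0.013, -0.056, 0.455], [0.057, -0.015, -0.998, 0.976], [0.0, 0.0, 0.0, 1.0]]
0.1 [0.21638055 0.63878226 0.25499954] [ 0.11425019  0.69794567 -0.11579401  0.69743135] 0.025
```

View pics/s1.png

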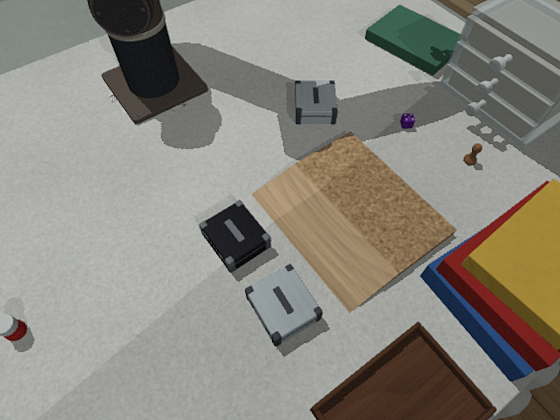

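View pics/t1.png

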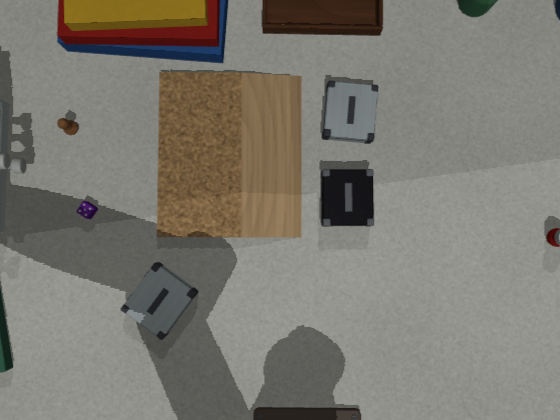

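The silver things that could be taken for the alu case are at (350,110) and (160,300) in the top view; the black case is at (348,197). The robot's right (-y) is image right, so I choose (350,110), which also stands before the ramp. Next I measure it.

```bash
cat > h.py <<'E'
from plant import ctrl
import cv2,numpy as np
def ray(n,p,z):
    c=ctrl.calibration(n);M=np.array(c["camera_from_world"]);R,t=M[:3,:3],M[:3,3]
    d=R.T@np.array([(p[0]-c["cx"])/c["fx"],(p[1]-c["cy"])/c["fy"],1]);o=-R.T@t
    return (o+d*(z-o[2])/d[2])[:2]
def proj(n,P):
    c=ctrl.calibration(n);M=np.array(c["camera_from_world"]);q=M[:3,:3]@np.array(P)+M[:3,3]
    return [c["fx"]*q[0]/q[2]+c["cx"],c["fy"]*q[1]/q[2]+c["cy"]]
E
python3 - <<'E'
from h import *
b=cv2.imread("pics/t1.png")
for nm,pts in {"ramp foot(z0)":[(301,76),(301,237)],"crest":[(242,72),(242,237)],"deck end":[(160,71),(157,236)]}.items():
    for p in pts: print(nm,ray("top",p,0 if 'foot' in nm else .018).round(4))
cv2.imwrite("pics/c1.png",cv2.resize(b[55:250,225:400],None,fx=3,fy=3,interpolation=cv2.INTER_CUBIC))
a=cv2.imread("pics/s1.png")
E
```

```text
ramp foot(z0) [0.7003 0.0158]
ramp foot(z0) [0.4014 0.0127]
crest [0.7005 0.1244]
crest [0.4001 0.1195]
deck end [0.6998 0.2735]
deck end [0.4    0.2714]
```

View pics/c1.png

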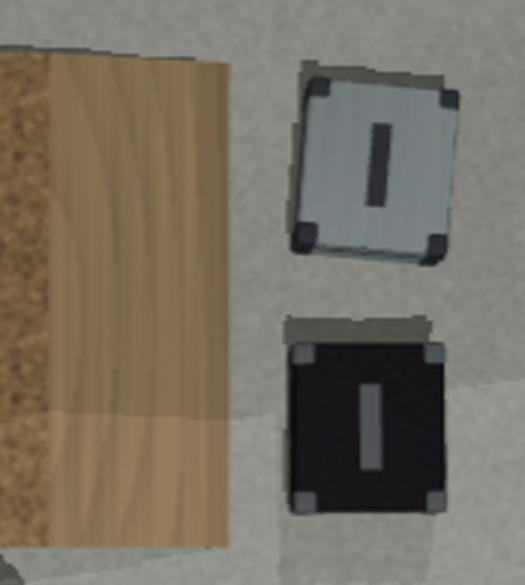

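The crop shows the alu case (silver, dark corners) at crop (378,165) and the black case at (368,428), with the ramp foot on the left at column 229. The choice holds.

Run:
```python
from h import *
f=lambda p:(225+p[0]/3,55+p[1]/3)
for nm,P in {"alu":[(308,77),(459,90),(446,259),(295,248)],"blk":[(291,343),(445,343),(445,513),(291,513)]}.items():
    w=np.array([ray("top",f(p),.04) for p in P]);print(nm,w.round(4).tolist(),w.mean(0).round(4),
     "edges",np.linalg.norm(w-np.roll(w,-1,0),axis=1).round(4),
     "yaw of fwd",np.degrees([np.arctan2(*(w[0]-w[1])[::-1]),np.arctan2(*(w[3]-w[2])[::-1])]).round(1))
b=[ray("top",p,z) for p,z in [((301,76),0),((301,237),0),((160,71),.018),((157,236),.018)]]
print("board yaw",np.degrees(np.arctan2(*((b[2]+b[3]-b[0]-b[1])[::-1]))))
q=ctrl.get_state()["tcp_rot"]
from scipy.spatial.transform import Rotation as R
print(R.from_quat(q).as_matrix().round(3))
```

```text
alu [[0.6806, -0.03], [0.6743, -0.1201], [0.5726, -0.1126], [0.5778, -0.023]] [ 0.6263 -0.0714] edges [0.0904 0.102  0.0898 0.103 ] yaw of fwd [86.  86.7]
blk [[0.5213, -0.0211], [0.5226, -0.1122], [0.4222, -0.1124], [0.4211, -0.0219]] [ 0.4718 -0.0669] edges [0.0911 0.1004 0.0905 0.1002] yaw of fwd [90.8 90.7]
board yaw 90.2219784936706
[[-0.001  0.321  0.947]
 [-0.002  0.947 -0.321]
 [-1.    -0.002 -0.   ]]
```

```bash
cat >> h.py <<'E'
from scipy.spatial.transform import Rotation as Ro
t=np.radians(14)
def goal(): # tool x=down+fwd(+y), tool y=+x world
    x=np.array([0,np.sin(t),-np.cos(t)]);y=np.array([1.,0,0]);return Ro.from_matrix(np.c_[x,y,np.cross(x,y)])
def delta(p):
    s=ctrl.get_state();d=(goal()*Ro.from_quat(s["tcp_rot"]).inv()).as_rotvec()/np.pi
    print(s["time"],s["eef_pos"].round(4) if hasattr(s["eef_pos"],'round') else s["eef_pos"],"dpos",(np.array(p)-s["eef_pos"]).round(4),"drot",d.round(4),"F",np.round(s["contact_force"],1))
E
python3 -c "
from h import *
delta([.626,-.172,.25])"
```

```text
0.1 [0.2164 0.6388 0.255 ] dpos [ 0.4096 -0.8108 -0.005 ] drot [ 0.0678  0.0477 -0.394 ] F [-0.1  0.5  0.1]
```

play_rows(targets=[{"delta_pos": [0.41, -0.811, 0.0], "delta_rot": [0.068, 0.048, -0.394], "claw": 60}, {"delta_pos": [0.41, -0.811, 0.0], "delta_rot": [0.068, 0.048, -0.394], "claw": 60}, {"delta_pos": [0.41, -0.811, 0.0], "delta_rot": [0.068, 0.048, -0.394], "claw": 60}, {"delta_pos": [0.41, -0.811, 0.0], "delta_rot": [0.068, 0.048, -0.394], "claw": 60}, {"delta_pos": [0.41, -0.811, 0.0], "delta_rot": [0.068, 0.048, -0.394], "claw": 60}, {"delta_pos": [0.41, -0.811, 0.0], "delta_rot": [0.068, 0.048, -0.394], "claw": 60}, {"delta_pos": [0.41, -0.811, 0.0], "delta_rot": [0.068, 0.048, -0.394], "claw": 60}, {"delta_pos": [0.41, -0.811, 0.0], "delta_rot": [0.068, 0.048, -0.394], "claw": 60}, {"delta_pos": [0.41, -0.811, 0.0], "delta_rot": [0.068, 0.048, -0.394], "claw": 60}, {"delta_pos": [0.41, -0.811, 0.0], "delta_rot": [0.068, 0.048, -0.394], "claw": 60}, {"delta_pos": [0.41, -0.811, 0.0], "delta_rot": [0.068, 0.048, -0.394], "claw": 60}, {"delta_pos": [0.41, -0.811, 0.0], "delta_rot": [0.068, 0.048, -0.394], "claw": 60}, {"delta_pos": [0.41, -0.811, 0.0], "delta_rot": [0.068, 0.048, -0.394], "claw": 60}, {"delta_pos": [0.41, -0.811, 0.0], "delta_rot": [0.068, 0.048, -0.394], "claw": 60}, {"delta_pos": [0.41, -0.811, 0.0], "delta_rot": [0.068, 0.048, -0.394], "claw": 60}, {"delta_pos": [0.41, -0.811, 0.0], "delta_rot": [0.068, 0.048, -0.394], "claw": 60}, {"delta_pos": [0.41, -0.811, 0.0], "delta_rot": [0.068, 0.048, -0.394], "claw": 60}, {"delta_pos": [0.41, -0.811, 0.0], "delta_rot": [0.068, 0.048, -0.394], "claw": 60}, {"delta_pos": [0.41, -0.811, 0.0], "delta_rot": [0.068, 0.048, -0.394], "claw": 60}, {"delta_pos": [0.41, -0.811, 0.0], "delta_rot": [0.068, 0.048, -0.394], "claw": 60}])

```text
time: 1.77
eef_pos: [0.5925, -0.1066, 0.2545]
tcp_rot: [0.557, 0.558, -0.435, 0.434]
contact_force: [-0.8, 0.0, 0.2]
opening: 0.701
```

```bash
python3 -c "
from h import *
delta([.626,-.172,.25])"
```

```text
1.7667 [ 0.5925 -0.1066  0.2545] dpos [ 0.0335 -0.0654 -0.0045] drot [-0.0005 -0.0004  0.0002] F [-0.8  0.   0.2]
```

play_rows(targets=[{"delta_pos": [0.034, -0.066, 0.0], "delta_rot": [0, 0, 0], "claw": 60}, {"delta_pos": [0.034, -0.066, 0.0], "delta_rot": [0, 0, 0], "claw": 60}, {"delta_pos": [0.034, -0.066, 0.0], "delta_rot": [0, 0, 0], "claw": 60}, {"delta_pos": [0.034, -0.066, -0.035], "delta_rot": [0, 0, 0], "claw": 60}, {"delta_pos": [0.034, -0.066, -0.07], "delta_rot": [0, 0, 0], "claw": 60}, {"delta_pos": [0.034, -0.066, -0.105], "delta_rot": [0, 0, 0], "claw": 60}, {"delta_pos": [0.034, -0.066, -0.14], "delta_rot": [0, 0, 0], "claw": 60}, {"delta_pos": [0.034, -0.066, -0.165], "delta_rot": [0, 0, 0], "claw": 60}, {"delta_pos": [0.034, -0.066, -0.185], "delta_rot": [0, 0, 0], "claw": 60}, {"delta_pos": [0.034, -0.066, -0.2], "delta_rot": [0, 0, 0], "claw": 60}, {"delta_pos": [0.034, -0.066, -0.21], "delta_rot": [0, 0, 0], "claw": 60}, {"delta_pos": [0.034, -0.066, -0.217], "delta_rot": [0, 0, 0], "claw": 60}, {"delta_pos": [0.034, -0.066, -0.217], "delta_rot": [0, 0, 0], "claw": 60}])

```text
time: 2.85
eef_pos: [0.6261, -0.1721, 0.0365]
tcp_rot: [0.557, 0.558, -0.436, 0.434]
contact_force: [0.1, -0.3, -0.3]
opening: 0.707
```

Run:
```python
from h import *
delta([.626,-.121,.0375])
w=ctrl.read_camera("wrist");s=ctrl.read_camera("scene");t=ctrl.read_camera("top")
cv2.imwrite("pics/v2.png",np.hstack([cv2.resize(s[200:380,150:390],(400,300)),cv2.resize(t[40:250,220:500],(400,300))]))
```

```text
2.85 [ 0.6261 -0.1721  0.0365] dpos [-0.0001  0.0511  0.001 ] drot [-0.0007 -0.0009  0.0001] F [ 0.1 -0.3 -0.3]
```

View pics/v2.png

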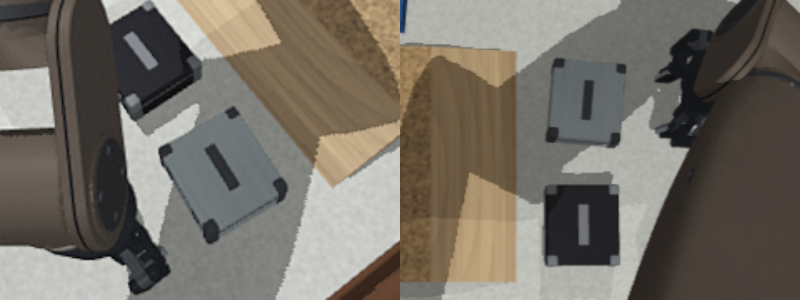

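The gripper is behind the alu case (right half, fingers at (685,90), case at (587,102)) and clear of the black case. I push slowly.

play_rows(targets=[{"delta_pos": [0, 0.006, 0], "delta_rot": [0, 0, 0], "claw": 60}, {"delta_pos": [0, 0.012, 0], "delta_rot": [0, 0, 0], "claw": 60}, {"delta_pos": [0, 0.018, 0], "delta_rot": [0, 0, 0], "claw": 60}, {"delta_pos": [0, 0.024, 0], "delta_rot": [0, 0, 0], "claw": 60}, {"delta_pos": [0, 0.028, 0], "delta_rot": [0, 0, 0], "claw": 60}, {"delta_pos": [0, 0.032, 0], "delta_rot": [0, 0, 0], "claw": 60}, {"delta_pos": [0, 0.036, 0], "delta_rot": [0, 0, 0], "claw": 60}, {"delta_pos": [0, 0.04, 0], "delta_rot": [0, 0, 0], "claw": 60}, {"delta_pos": [0, 0.044, 0], "delta_rot": [0, 0, 0], "claw": 60}, {"delta_pos": [0, 0.048, 0], "delta_rot": [0, 0, 0], "claw": 60}, {"delta_pos": [0, 0.052, 0], "delta_rot": [0, 0, 0], "claw": 60}, {"delta_pos": [0, 0.056, 0], "delta_rot": [0, 0, 0], "claw": 60}, {"delta_pos": [0, 0.06, 0], "delta_rot": [0, 0, 0], "claw": 60}])

```text
time: 4.08
eef_pos: [0.6275, -0.1131, 0.0391]
tcp_rot: [0.557, 0.557, -0.435, 0.436]
contact_force: [-1.3, -2.6, -0.1]
opening: 0.703
```

Run:
```python
from h import *
delta([.626,-.05,.0365])
s=ctrl.read_camera("scene");t=ctrl.read_camera("top")
cv2.imwrite("pics/v3.png",np.hstack([cv2.resize(s[200:380,150:390],(400,300)),cv2.resize(t[40:250,220:500],(400,300))]))
```

```text
4.0833 [ 0.6275 -0.1131  0.0391] dpos [-0.0015  0.0631 -0.0026] drot [0.0001 0.0004 0.0001] F [-1.3 -2.6 -0.1]
```

View pics/v3.png

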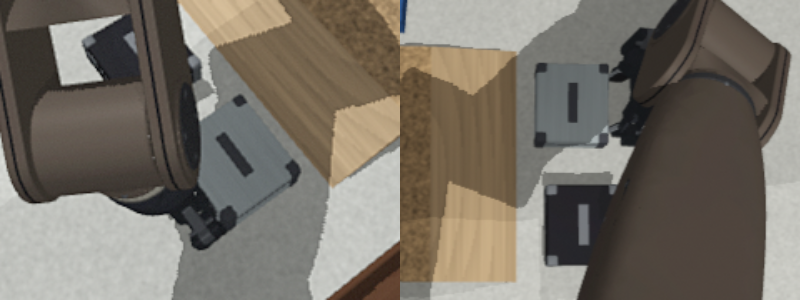

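The case turned square under the two fingers: it sits at (572,104) in the right half and the black case is unmoved. I push on to the foot.

play_rows(targets=[{"delta_pos": [-0.001, 0.006, -0.001], "delta_rot": [0, 0, 0], "claw": 60}, {"delta_pos": [-0.001, 0.012, -0.001], "delta_rot": [0, 0, 0], "claw": 60}, {"delta_pos": [-0.001, 0.018, -0.001], "delta_rot": [0, 0, 0], "claw": 60}, {"delta_pos": [-0.001, 0.024, -0.001], "delta_rot": [0, 0, 0], "claw": 60}, {"delta_pos": [-0.001, 0.03, -0.001], "delta_rot": [0, 0, 0], "claw": 60}, {"delta_pos": [-0.001, 0.036, -0.001], "delta_rot": [0, 0, 0], "claw": 60}, {"delta_pos": [-0.001, 0.042, -0.001], "delta_rot": [0, 0, 0], "claw": 60}, {"delta_pos": [-0.001, 0.048, -0.001], "delta_rot": [0, 0, 0], "claw": 60}, {"delta_pos": [-0.001, 0.054, -0.001], "delta_rot": [0, 0, 0], "claw": 60}, {"delta_pos": [-0.001, 0.06, -0.001], "delta_rot": [0, 0, 0], "claw": 60}, {"delta_pos": [-0.001, 0.066, -0.001], "delta_rot": [0, 0, 0], "claw": 60}, {"delta_pos": [-0.001, 0.072, -0.001], "delta_rot": [0, 0, 0], "claw": 60}, {"delta_pos": [-0.001, 0.078, -0.001], "delta_rot": [0, 0, 0], "claw": 60}, {"delta_pos": [-0.001, 0.084, -0.001], "delta_rot": [0, 0, 0], "claw": 60}, {"delta_pos": [-0.001, 0.09, -0.001], "delta_rot": [0, 0, 0], "claw": 60}, {"delta_pos": [-0.001, 0.096, -0.001], "delta_rot": [0, 0, 0], "claw": 60}, {"delta_pos": [-0.001, 0.102, 0.0], "delta_rot": [0, 0, 0], "claw": 60}, {"delta_pos": [-0.001, 0.108, 0.001], "delta_rot": [0, 0, 0], "claw": 60}])

```text
time: 5.68
eef_pos: [0.6254, -0.0032, 0.0392]
tcp_rot: [0.557, 0.558, -0.435, 0.434]
contact_force: [-0.5, -1.3, -2.6]
opening: 0.701
```

Run:
```python
from h import *
delta([.626,.137,.0565])
s=ctrl.read_camera("scene");t=ctrl.read_camera("top")
cv2.imwrite("pics/v4.png",np.hstack([cv2.resize(s[140:380,150:470],(400,300)),cv2.resize(t[40:250,140:420],(400,300))]))
```

```text
5.6833 [ 0.6254 -0.0032  0.0392] dpos [0.0006 0.1402 0.0173] drot [-0.0006 -0.0005 -0.    ] F [-0.5 -1.3 -2.6]
```

View pics/v4.png

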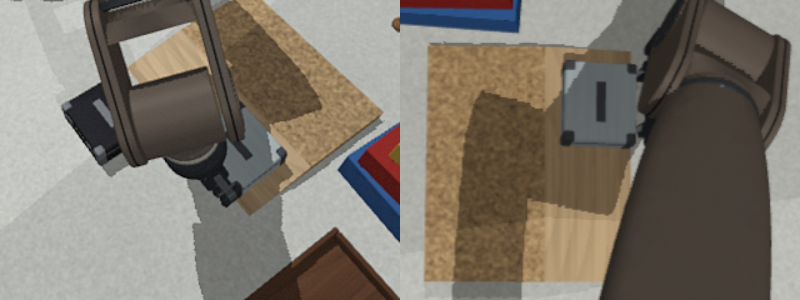

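The case is square on the ramp, centred at (600,103) in the right half. I continue, rising with the slope.

play_rows(targets=[{"delta_pos": [0.001, 0.006, 0.001], "delta_rot": [0, 0, 0], "claw": 60}, {"delta_pos": [0.001, 0.012, 0.002], "delta_rot": [0, 0, 0], "claw": 60}, {"delta_pos": [0.001, 0.018, 0.003], "delta_rot": [0, 0, 0], "claw": 60}, {"delta_pos": [0.001, 0.024, 0.004], "delta_rot": [0, 0, 0], "claw": 60}, {"delta_pos": [0.001, 0.03, 0.005], "delta_rot": [0, 0, 0], "claw": 60}, {"delta_pos": [0.001, 0.036, 0.006], "delta_rot": [0, 0, 0], "claw": 60}, {"delta_pos": [0.001, 0.042, 0.007], "delta_rot": [0, 0, 0], "claw": 60}, {"delta_pos": [0.001, 0.048, 0.008], "delta_rot": [0, 0, 0], "claw": 60}, {"delta_pos": [0.001, 0.054, 0.009], "delta_rot": [0, 0, 0], "claw": 60}, {"delta_pos": [0.001, 0.06, 0.01], "delta_rot": [0, 0, 0], "claw": 60}, {"delta_pos": [0.001, 0.066, 0.011], "delta_rot": [0, 0, 0], "claw": 60}, {"delta_pos": [0.001, 0.072, 0.012], "delta_rot": [0, 0, 0], "claw": 60}, {"delta_pos": [0.001, 0.078, 0.013], "delta_rot": [0, 0, 0], "claw": 60}, {"delta_pos": [0.001, 0.084, 0.014], "delta_rot": [0, 0, 0], "claw": 60}, {"delta_pos": [0.001, 0.09, 0.015], "delta_rot": [0, 0, 0], "claw": 60}, {"delta_pos": [0.001, 0.096, 0.016], "delta_rot": [0, 0, 0], "claw": 60}, {"delta_pos": [0.001, 0.102, 0.017], "delta_rot": [0, 0, 0], "claw": 60}, {"delta_pos": [0.001, 0.108, 0.018], "delta_rot": [0, 0, 0], "claw": 60}, {"delta_pos": [0.001, 0.112, 0.018], "delta_rot": [0, 0, 0], "claw": 60}])

```text
time: 7.37
eef_pos: [0.626, 0.1108, 0.0572]
tcp_rot: [0.557, 0.559, -0.435, 0.434]
contact_force: [-0.5, -2.1, -1.1]
opening: 0.703
```

Run:
```python
from h import *
delta([.626,.137,.0565])
s=ctrl.read_camera("scene");t=ctrl.read_camera("top")
cv2.imwrite("pics/v5.png",np.hstack([cv2.resize(s[140:380,150:470],(400,300)),cv2.resize(t[40:250,140:420],(400,300))]))
```

```text
7.3667 [0.626  0.1108 0.0572] dpos [ 0.      0.0262 -0.0007] drot [-0.0011 -0.0008 -0.0006] F [-0.5 -2.1 -1.1]
```

View pics/v5.png

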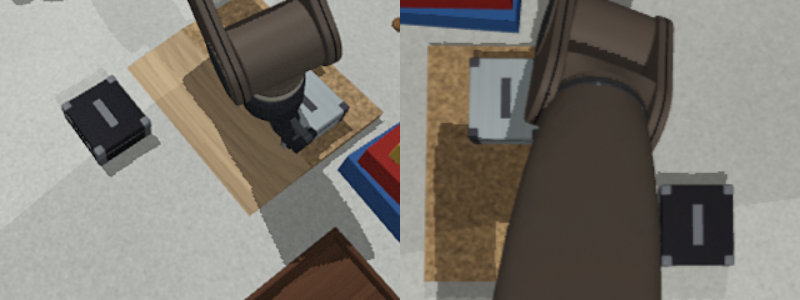

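The front is at about y 0.21, so roughly 32 mm remain to the middle of the deck. After that I back off and lift.

play_rows(targets=[{"delta_pos": [0, 0.006, 0], "delta_rot": [0, 0, 0], "claw": 60}, {"delta_pos": [0, 0.012, 0], "delta_rot": [0, 0, 0], "claw": 60}, {"delta_pos": [0, 0.018, 0], "delta_rot": [0, 0, 0], "claw": 60}, {"delta_pos": [0, 0.023, 0], "delta_rot": [0, 0, 0], "claw": 60}, {"delta_pos": [0, 0.027, 0], "delta_rot": [0, 0, 0], "claw": 60}, {"delta_pos": [0, 0.03, 0], "delta_rot": [0, 0, 0], "claw": 60}, {"delta_pos": [0, 0.03, 0], "delta_rot": [0, 0, 0], "claw": 60}, {"delta_pos": [0, 0.022, 0.001], "delta_rot": [0, 0, 0], "claw": 60}, {"delta_pos": [0, 0.0, 0.003], "delta_rot": [0, 0, 0], "claw": 60}, {"delta_pos": [0, -0.025, 0.01], "delta_rot": [0, 0, 0], "claw": 60}, {"delta_pos": [0, -0.05, 0.03], "delta_rot": [0, 0, 0], "claw": 60}, {"delta_pos": [0, -0.08, 0.06], "delta_rot": [0, 0, 0], "claw": 60}, {"delta_pos": [0, -0.11, 0.09], "delta_rot": [0, 0, 0], "claw": 60}, {"delta_pos": [0, -0.14, 0.12], "delta_rot": [0, 0, 0], "claw": 60}, {"delta_pos": [0, -0.17, 0.15], "delta_rot": [0, 0, 0], "claw": 60}, {"delta_pos": [0, -0.2, 0.17], "delta_rot": [0, 0, 0], "claw": 60}, {"delta_pos": [0, -0.23, 0.18], "delta_rot": [0, 0, 0], "claw": 60}, {"delta_pos": [0, -0.26, 0.18], "delta_rot": [0, 0, 0], "claw": 60}, {"delta_pos": [0, -0.26, 0.18], "delta_rot": [0, 0, 0], "claw": 60}])

```text
time: 9.05
eef_pos: [0.6264, -0.1548, 0.2393]
tcp_rot: [0.559, 0.556, -0.435, 0.434]
contact_force: [-0.9, 0.3, -1.0]
opening: 0.696
```

Run:
```python
from h import *
delta([.626,.137,.0565])
t=ctrl.read_camera("top");s=ctrl.read_camera("scene");cv2.imwrite("pics/t6.png",t)
cv2.imwrite("pics/v6.png",np.hstack([cv2.resize(t[55:255,140:340],(600,600),interpolation=cv2.INTER_CUBIC),cv2.resize(s[100:340,250:480],(200,208))[:, :].copy() if 0 else np.vstack([cv2.resize(s[140:300,320:480],(200,200)),cv2.resize(s[140:380,150:390],(200,200)),cv2.resize(t[150:250,310:410],(200,200))])]))
```

```text
9.05 [ 0.6264 -0.1548  0.2393] dpos [-0.0004  0.2918 -0.1828] drot [-0.0004  0.0004  0.0012] F [-0.9  0.3 -1. ]
```

View pics/v6.png

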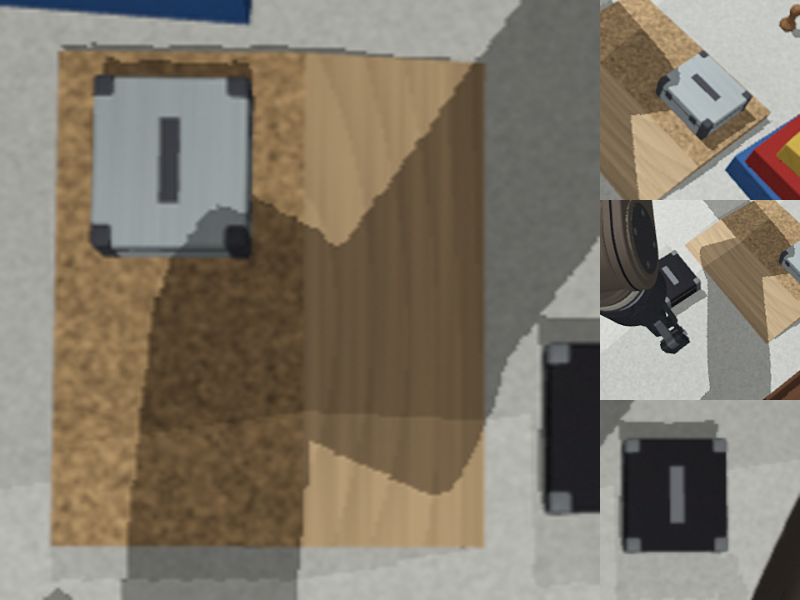

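Run:
```python
from h import *
f=lambda p:(140+p[0]/3,55+p[1]/3)
w=np.array([ray("top",f(p),.058) for p in [(94,76),(251,77),(250,249),(92,247)]])
print(w.round(4).tolist(),w.mean(0).round(4))
a,b=cv2.imread("pics/t1.png"),cv2.imread("pics/t6.png")
print("black diff",cv2.absdiff(a[170:224,323:372],b[170:224,323:372]).mean())
import time
print(ctrl.sign_off())
```

```text
[[0.6713, 0.2449], [0.6722, 0.1538], [0.5712, 0.1525], [0.571, 0.2437]] [0.6214 0.1987]
black diff 11.372763920382967
the job is handed in; nothing more can be done
None
```

The aluminium case now stands flat on the cork deck, square to the board. I slid it up with two low contact points on its rear face, then backed off and lifted clear, and handed the job in at about 9 s of the 34 s allowed.

- **Position:** In the last top picture the case spans y 0.153 to 0.244 m, and the deck runs from about 0.122 to 0.272 m. That leaves about 30 mm of deck before and behind it. In x it spans 0.571 to 0.672 m on a board that covers 0.40 to 0.70 m. It is within about 1° of square.
- **Forces:** The readings taken between moves stayed under about 3 N. With the arm clear, the reading was about 1 N.
- **Black case:** Its corners show at the same pixels before and after, to about 1 px (1.7 mm), and the gripper never came near it. The raw brightness comparison of that patch did differ, with a mean of 11 grey levels. I put that down to the arm's shadow and light changes but did not check it further before handing in.

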